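Screw the lid onto the sweet jar

TASK

Close the refilled sweet jar: take the wooden screw lid off the white gift box by its bar grip and set it squarely on the threaded neck of the jar. If it does not drop in at once, turn it backwards (counter-clockwise seen from above) until it drops into the thread, then screw it clockwise until it is fully home, and let go. Do not knock the tea tin or the wrapped butter bar about.

Things in the scene. Friction and masses are not known exactly. Their poses are not given: they have to be found in the camera images.
- lid_grip (a point): Grip point of the loose pale wooden screw lid (86 mm across, 70 mm tall, 0.15 kg), which stands opening down on the gift box. On its 34 mm tall cap stands a bar grip 62 mm long, 16 thick, 36 tall. The point is on the lid's axis, 58 mm above its lower edge, 24 above the cap's flat top, 12 below the bar's top. z up; the bar runs along y, so fingers close on it along x.
- lid_edge (a point): Centre of the lid's lower edge; same axes as lid_grip. Inside the skirt are four lugs 90 degrees apart, on the x and y axes, undersides 2 mm above the edge. A lid set on the neck outside the entry gaps rests on the ridges, lid_grip 41 to 47 mm above jar_mouth; turned clockwise there it only meets the stop posts.
- jar_mouth (a point): Centre of the top rim of the sweet jar's neck, z up, 124 mm above the table. The jar (clear, full of sweets to the brim, 102 mm across, on a round wooden foot 120 mm across) is fixed. The white neck is 64 mm across, 30 mm high, chamfered, with a four-start thread: four rising ridges, a vertical stop post at the low end of each, an entry gap (16 degrees of play) after the high end.
- jar_shoulder (a point): Foot of the neck, 30 mm below jar_mouth. These axes do not tell where the gaps lie (it differs each time). The lid resting on the ridges, turned counter-clockwise (positive about z) by at most 80 degrees, falls about 11 mm into a gap: lid_grip is then 36 to 38.5 mm above jar_mouth; further back it meets a post.
- jar_foot (a point): Centre of the jar's underside, on the table. From the gap a clockwise turn of 50 to 70 degrees draws the lid down 6 mm (0.113 mm per degree) to the stop: lid_grip 30.3 mm above jar_mouth. The lid has 1.5 mm of sideways play on the neck, turns easily (under 0.3 N m), stays where it is left and sinks by its own weight if held loosely.
- gift_box: Closed white gift box, 183 mm along its own y, 99 mm along its own x, 48 mm tall, fixed to the table; origin at the centre of its underside. The lid starts on top of it.
- tin_center (a point): Centre of the loose tea tin (58 mm across, 72 mm tall), a bystander: leave it where it is.
- bar_center (a point): Centre of the loose wrapped butter bar (57 x 101 x 25 mm), a bystander: leave it where it is.

How it is judged:
By the outcome, as a careful person would: the job done as asked, in the order asked, and still so for the second after the job is handed in, with the robot touching nothing.
It also fails if it takes over 58 s, if anything falls off the work surface, if the arm or the gripper's body presses on something with over 40 N, if the wrist force passes 120 N, or if a joint passes its speed limit or range.

ROBOT

A 6-joint arm with a two-finger parallel gripper is mounted at the origin on a cart in front of the work surface, level with it; the furniture and walls round the work are solid. World frame = base frame: x ahead of the robot, y to its left, z up, the work surface at z = 0. Lengths are in m, angles in degrees, forces in N, time in s.
With the tool pointing down it reaches from about 0.375 to 0.75 m from the base axis. Payload 9 kg.
Tool frame: the origin (TCP) lies where the fingers leave the gripper's body, on its centre line; the fingertips stand 73 mm ahead of it and the grasp point (between the pads) lies 54 mm ahead of it (robot.tip_reach is the distance from the TCP to the fingertips, in m); z points along the fingers, y is the direction in which the jaws open and shut (so a half turn about z gives the same grasp; the last joint's range is limited). The gripper opens to 85 mm and grips with 20 to 120 N. Pads are 22 mm wide; open, the fingers measure 114 mm over their backs; the gripper's body (76 mm by 85 mm) begins 54 mm behind the grasp point. The pads swing forward as they close: fully open they stand 13 mm farther back than shut.
Start: joints at [60.522, 5.964, 5.575, 89.605, 0, 77.527], TCP at [0.175, 0.574, 0.304] pointing down, gripper open.
Joint ranges: [-171.21, 171.21], [-48.23, 106.86], [-62.78, 66.21], [-105.2, 120.99], [-86.42, 89.51], [-180, 180]. Speed limits (degrees/s): [127.2, 127.2, 147.25, 180, 180, 180].

INTERFACE

Orientations are given as [roll, pitch, yaw] about the fixed x, y, z axes, in that order (R = Rz(yaw) Ry(pitch) Rx(roll)).
In Python, from plant import robot gives the robot as it stands. Calls block until the motion is done:
- robot.move_pose(position, orientation): joint-space move of the TCP to a pose.
- robot.line_to(position, vel=0.15, rotation=None, guard=None): straight line of the TCP; rotation=None keeps the orientation; vel is the mean speed in m/s. With guard (N) it stops when the force on the tool has changed by that much, and returns True; else False.
- robot.goto_joints(angles): joint-space move.
- robot.set_gripper(opening): finger opening in m; the grip force is fixed at half the most; returns when the fingers have stopped.
- robot.pause(seconds).
- robot.ik(position, orientation): joint angles nearest the present ones, or None.
- robot.observe(): the state.
- robot.grab_frame(name): name is "side" or "top"; returns the picture (400x640x3 uint8, blue, green, red); there is no depth.
- robot.get_calibration(name): a dict with "vertical_fov" (degrees; the focal length in pixels is half the picture's height over the tangent of half this angle, whatever the lens; pixels are square), "cx", "cy" (the principal point, pixels), "rvec" (rotation vector, rad) and "tvec" (3), from world to camera coordinates, as OpenCV has them. Camera axes: x right, y down, z forward; pixel columns grow to the right and rows downward; lengths in m; the calibration is good to about 2 mm. A picture is of the moment at which its call begins. get_calibration takes no time and is no camera call.
A pose or a line that the arm cannot do raises robot.IKError and nothing moves.
- robot.job_done(): hands the job in, once; it reports no verdict.
The state is a dict: "time": time; "q": joint angles; "qvel": joint speeds; "joint_torque": joint torques, N m; "tool_pos": TCP position; "tcp_rot": TCP orientation; "ft_force": force on the tool from outside, world axes, zero at the start; "torque": the same for the moment, N m; "gripper_width": finger opening in m.
Only numpy, scipy, OpenCV 4.12 (cv2) and the standard library are available. Lean on these libraries where they do the work, as an engineer would, in place of code of your own. Each camera call takes 0.05 s, during which the arm holds its last target.

## Working session

There is one attempt and no reset: what is moved stays moved. The work goes in short steps, each a Python script; the robot and the scene stay as the last script left them, time stands still between calls to the robot, and variables do not carry over. Pictures are saved under pics/ and viewed, and the job is handed in when it is done.

```bash
ls; mkdir -p pics; python3 - <<'E'
from plant import robot
import cv2
for n in("side","top"):
    im=robot.grab_frame(n);cv2.imwrite(f"pics/{n}0.png",im);print(robot.get_calibration(n))
s=robot.observe();print(s)
E
```

```text
pics
{'vertical_fov': 45.499266431057514, 'cx': 320.7080772895875, 'cy': 198.2336908741821, 'rvec': array([ 0.80813703, -2.52716027,  1.1891618 ]), 'tvec': array([0.25474604, 0.38301836, 0.55869272])}
{'vertical_fov': 49.364781192898164, 'cx': 318.9922423974249, 'cy': 202.19742340389638, 'rvec': array([ 2.31881144, -1.71883489,  0.25088986]), 'tvec': array([-0.38460941,  0.42348277,  0.83100128])}
{'time': 0.1, 'q': array([ 6.05214776e+01,  5.99518506e+00,  5.53277020e+00,  8.96072070e+01,
       -7.09378405e-04,  7.75258468e+01]), 'qvel': array([ 0.01877158, -0.12148368,  0.04404769, -0.02841465,  0.08766188,
       -0.04880698]), 'joint_torque': array([ 6.46601839e-03, -5.58203423e+01,  5.04725325e+01,  1.28124942e-02,
       -1.84436003e-04,  9.13641429e-07]), 'tool_pos': array([0.17535662, 0.57356981, 0.30321223]), 'tcp_rot': array([-1.79931868e+02, -1.43456298e-02,  1.62995623e+02]), 'ft_force': array([-0.08231907,  0.91420859,  0.19829865]), 'torque': array([-0.02952608,  0.01789071,  0.01655869]), 'gripper_width': 0.08537968089769513}
```

View pics/side0.png

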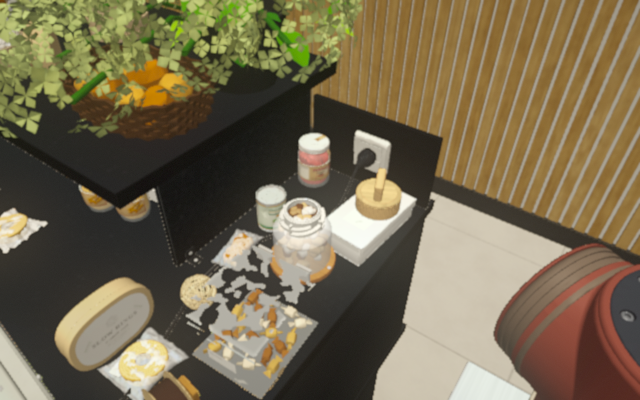

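View pics/top0.png

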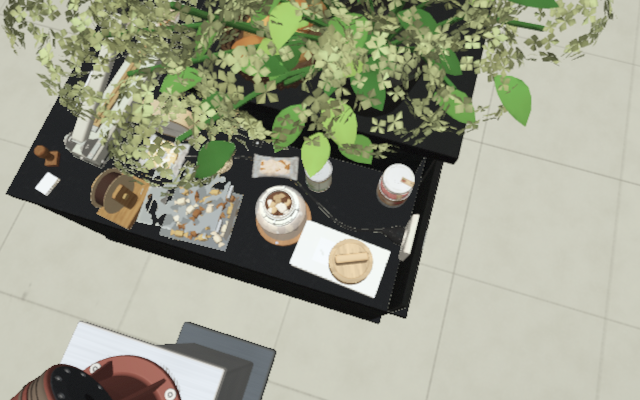

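The side view shows the jar near (303,235), the lid on the box near (378,198), and the tin at (270,207). In the top view they are at (281,210), (351,258) and (318,177), with the butter bar at (275,166). Next I'll enlarge these and overlay a world grid.

```bash
cat > h.py <<'E'
import numpy as np, cv2
from plant import robot
def cal(n):
    c=robot.get_calibration(n);f=200/np.tan(np.radians(c['vertical_fov']/2))
    K=np.array([[f,0,c['cx']],[0,f,c['cy']],[0,0,1.]]);R=cv2.Rodrigues(c['rvec'])[0];return K,R,np.array(c['tvec'])
def proj(n,P):
    K,R,t=cal(n);p=(K@(R@np.atleast_2d(P).T+t[:,None])).T;return p[:,:2]/p[:,2:]
def atz(n,uv,z):
    K,R,t=cal(n);C=-R.T@t;d=R.T@np.linalg.inv(K)@np.array([uv[0],uv[1],1]);return C+d*(z-C[2])/d[2]
def crop(im,x0,y0,x1,y1,s,fn):
    c=cv2.resize(im[y0:y1,x0:x1],None,fx=s,fy=s,interpolation=cv2.INTER_CUBIC)
    for u in range((x0+9)//10*10,x1,10):
        cv2.line(c,((u-x0)*s,0),((u-x0)*s,12 if u%50==0 else 6),(0,0,255),1)
        if u%20==0:cv2.putText(c,str(u),((u-x0)*s,22),0,.35,(0,0,255),1)
    for v in range((y0+9)//10*10,y1,10):
        cv2.line(c,(0,(v-y0)*s),(6,(v-y0)*s),(0,0,255),1)
        if v%20==0:cv2.putText(c,str(v),(8,(v-y0)*s+4),0,.35,(0,0,255),1)
    cv2.imwrite(fn,c)
E
python3 - <<'E'
from h import *
s=cv2.imread("pics/side0.png");t=cv2.imread("pics/top0.png")
crop(s,230,120,430,290,4,"pics/sc.png" if 0 else "pics/sc0.png");crop(t,240,140,420,300,4,"pics/tc0.png")
for n in("side","top"):
    K,R,tt=cal(n);print(n,-R.T@tt)
for uv in[(281,207)]:print(atz("top",uv,.124))
print(atz("top",(351,258),.1))
print(atz("side",(302,209),.124))
E
```

```text
side [0.1172657  0.30310497 0.64661603]
top [ 0.26679401 -0.32738927  0.91622181]
[ 0.46894038 -0.18450146  0.124     ]
[ 0.41810827 -0.33845442  0.1       ]
[ 0.47263168 -0.17349348  0.124     ]
```

View pics/sc0.png

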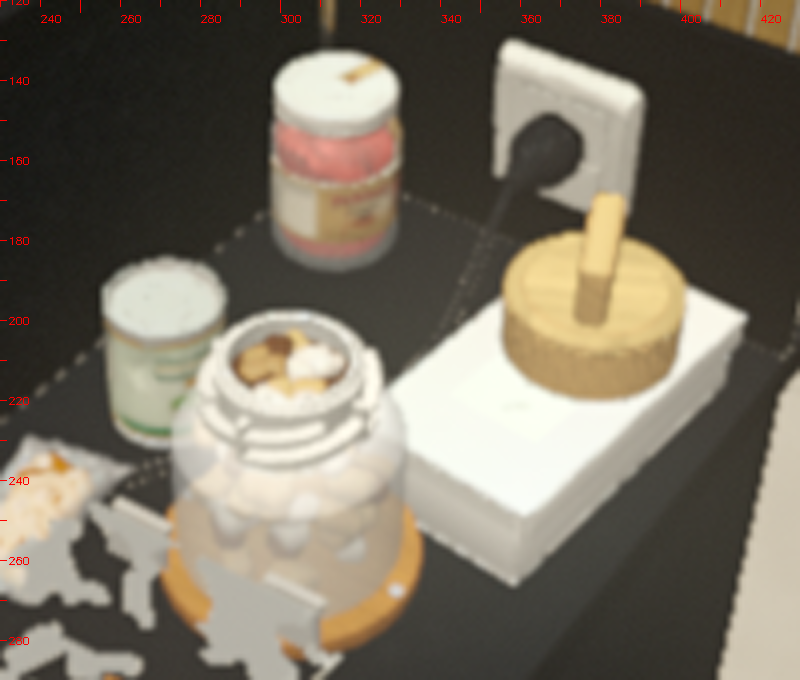

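View pics/tc0.png

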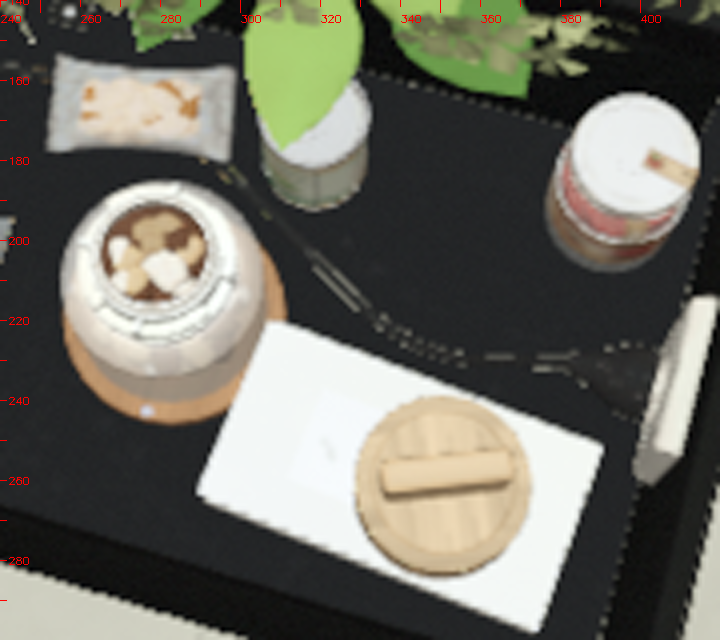

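```bash
cat >> h.py <<'E'
def tri(us,ut):
    A=[];b=[]
    for n,uv in(("side",us),("top",ut)):
        K,R,t=cal(n);C=-R.T@t;d=R.T@np.linalg.inv(K)@np.array([*uv,1]);d/=np.linalg.norm(d)
        M=np.eye(3)-np.outer(d,d);A.append(M);b.append(M@C)
    X=np.linalg.lstsq(np.vstack(A),np.hstack(b),rcond=None)[0]
    return X
def circ(x,y,z,r):
    a=np.linspace(0,2*np.pi,120);return np.c_[x+r*np.cos(a),y+r*np.sin(a),0*a+z]
def lidmodel(x,y,ze,yaw):
    c,s=np.cos(np.radians(yaw)),np.sin(np.radians(yaw));L=[circ(x,y,ze,.043),circ(x,y,ze+.034,.043)]
    for z in(.034,.07):
        q=np.array([[-.008,-.031],[.008,-.031],[.008,.031],[-.008,.031],[-.008,-.031]])
        L.append(np.c_[x+c*q[:,0]-s*q[:,1],y+s*q[:,0]+c*q[:,1],0*q[:,0]+ze+z])
    return L
def overlay(n,im,polys,box,s,fn):
    x0,y0,x1,y1=box;c=cv2.resize(im[y0:y1,x0:x1],None,fx=s,fy=s,interpolation=cv2.INTER_CUBIC)
    for P,col in polys:
        p=((proj(n,P)-[x0,y0]+.5)*s).astype(int);cv2.polylines(c,[p.reshape(-1,1,2)],False,col,1)
    return c
E
python3 - <<'E'
from h import *
print("slab corner",tri((333,70),(457,160)))
print("bar top near end(side 378? )")
s=cv2.imread("pics/side0.png");t=cv2.imread("pics/top0.png")
crop(s,345,160,415,225,10,"pics/sl0.png");crop(t,320,230,380,290,10,"pics/tl0.png")
for z in(.118,):
  for uv in [(336,257),(368,255)]: print(atz("top",uv,z))
lid=(.418,-.338,.048,10); jar=(.470,-.180)
jc=[circ(*jar,.124,.032),circ(*jar,.094,.032),circ(*jar,0,.06)]
for k,(lx,ly,ze,yw) in enumerate([lid]):
  P=[(p,(0,0,255)) for p in lidmodel(lx,ly,ze,yw)]+[(p,(255,0,0)) for p in jc]
  a=overlay("side",s,P,(250,160,420,300),4,0);b=overlay("top",t,P,(250,170,390,290),4,0)
  cv2.imwrite("pics/ovs1.png",a);cv2.imwrite("pics/ovt1.png",b)
E
```

```text
slab corner [ 0.61050302 -0.46488093  0.2229463 ]
bar top near end(side 378? )
[ 0.40851287 -0.31120604  0.118     ]
[ 0.42927712 -0.36675629  0.118     ]
```

View pics/ovs1.png

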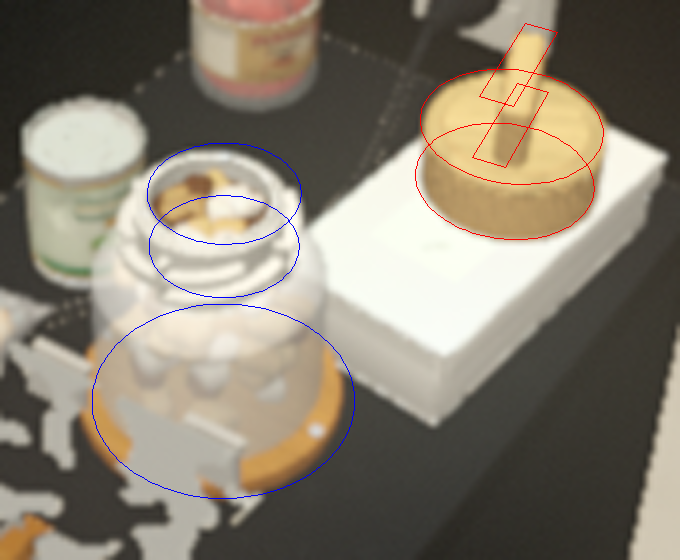

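View pics/ovt1.png

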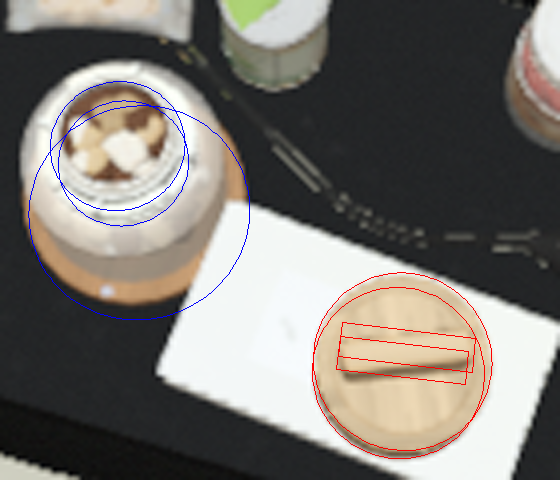

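View pics/tl0.png

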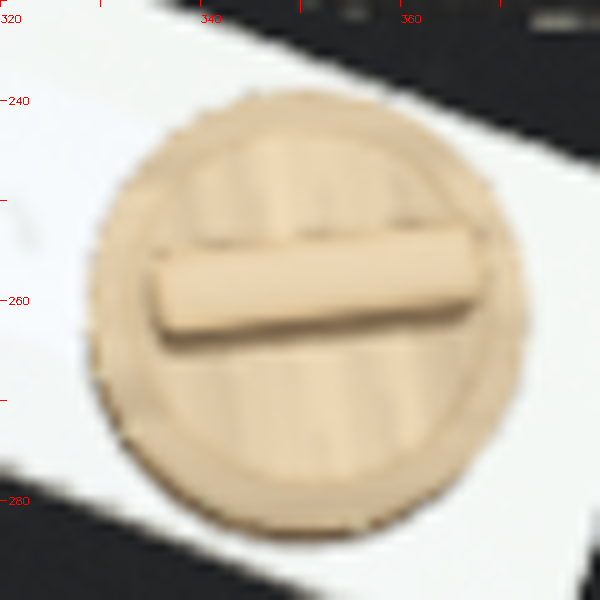

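View pics/sl0.png

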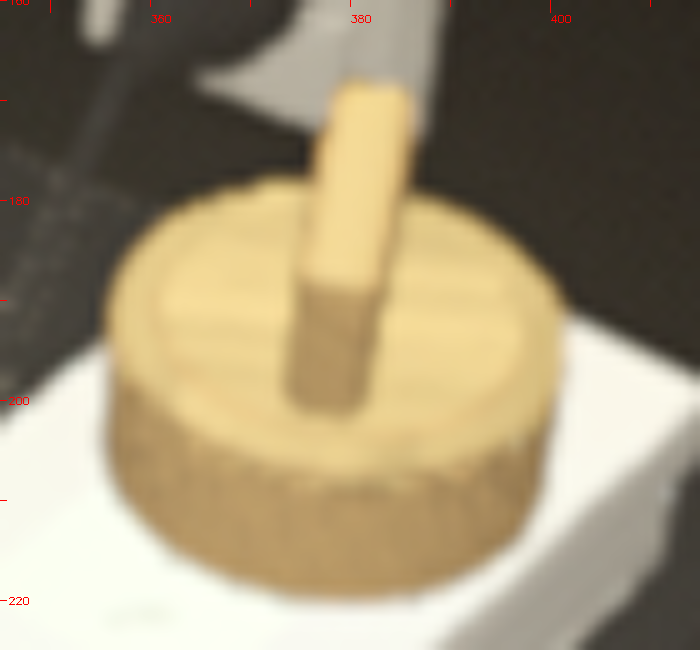

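```bash
cat > fit.py <<'E'
from h import *
from scipy.optimize import least_squares
def ext(n,P,k):
    p=proj(n,P);return {'l':p[:,0].min(),'r':p[:,0].max(),'t':p[:,1].min(),'b':p[:,1].max()}[k]
F=lambda v,s,o:(v+.5)/s-.5+o
sx=lambda v:F(v,4,230);sy=lambda v:F(v,4,120);tx=lambda v:F(v,4,240);ty=lambda v:F(v,4,140)
jd=[("side","f","l",sx(160)),("side","f","r",sx(423)),("side","f","b",sy(655)),
("side","o","l",sx(234)),("side","o","r",sx(348)),("side","o","t",sy(328)),
("top","f","r",tx(287)),("top","f","l",tx(62)),("top","f","b",ty(424)),
("top","o","l",tx(100)),("top","o","r",tx(207)),("top","o","t",ty(203)),("top","o","b",ty(303)),
]
def rj(p,full=False):
    return np.array([ext(n,circ(p[0],p[1],0,.06) if k=="f" else circ(p[0],p[1],.124,p[2]),e)-v for n,k,e,v in jd])
r=least_squares(rj,[.47,-.18,.025],x_scale=.01);print("jar",r.x,np.round(r.fun,1))
# per camera
for c in("side","top"):
    m=np.array([d[0]==c for d in jd]);q=least_squares(lambda p:rj(p)[m],[.47,-.18,.025],x_scale=.01);print(c,q.x)
lx=lambda v:F(v,10,320);ly=lambda v:F(v,10,230);ux=lambda v:F(v,10,345);uy=lambda v:F(v,10,160)
ld=[("top",1,"l",lx(90)),("top",1,"r",lx(527)),("top",1,"t",ly(88)),("side",1,"l",ux(105)),("side",1,"r",ux(567)),("side",1,"t",uy(175)),("side",0,"b",uy(600)),("top",0,"b",ly(545))]
bp={"top":[(lx(157),ly(255)),(lx(474),ly(228)),(lx(478),ly(298)),(lx(165),ly(326))],"side":[(ux(380),uy(285)),(ux(412),uy(86)),(ux(333),uy(84)),(ux(300),uy(280))]}
def rl(p,cams=("top","side")):
    L=lidmodel(p[0],p[1],.048,p[2]*100);o=[ext(n,L[i],e)-v for n,i,e,v in ld if n in cams]
    for n in cams:
        pr=proj(n,L[3][:4]);ob=np.array(bp[n])
        d=np.linalg.norm(pr[:,None]-ob[None],axis=2)
        if 1:
            from scipy.optimize import linear_sum_assignment as lsa
            i,j=lsa(d); o+=list(.6*(pr[i]-ob[j]).ravel())
    return np.array(o)
for c in(("top","side"),("top",),("side",)):
    q=least_squares(lambda p:rl(p,c),[.418,-.338,.2],x_scale=.01);print(c,q.x[:2],q.x[2]*100,np.round(q.fun,1))
E
python3 fit.py
```

```text
jar [ 0.47436441 -0.1759867   0.02392393] [-0.3 -0.4  1.1 -0.5 -0.2 -3.1 -0.6  0.5  1.4  0.5 -1.2  0.9 -0.1]
side [ 0.47298474 -0.17514153  0.02258834]
top [ 0.47580897 -0.17591533  0.02523485]
('top', 'side') [ 0.41645042 -0.33792641] 23.004080927726772 [-1.   0.   0.1  0.2 -0.2  0.   0.2  0.9  0.6  0.1  0.1 -0.8 -0.8 -0.3
 -0.7  0.6  0.2 -0.9 -0.1 -1.5 -0.5 -1.3  0.  -0.8]
('top',) [ 0.41712872 -0.33852917] 21.901024967930592 [-0.6  0.4 -0.1  0.6  0.8  0.2  0.4 -0.7 -0.5 -0.6 -0.5  0.3]
('side',) [ 0.41529252 -0.33617306] 24.031358993206673 [ 0.2 -0.1  0.7  1.   0.1 -0.5 -0.3 -1.1 -0.3 -0.8  0.3 -0.4]
```

```bash
python3 - <<'E'
from h import *
s=cv2.imread("pics/side0.png");t=cv2.imread("pics/top0.png")
jar=(.4745,-.1755);lid=(.4165,-.3378,.048,23)
jc=[circ(*jar,.124,.024),circ(*jar,.124,.032),circ(*jar,.094,.032),circ(*jar,0,.06)]
P=[(p,(0,0,255)) for p in lidmodel(*lid)]+[(p,(255,0,0)) for p in jc]
a=overlay("side",s,P,(260,160,420,290),5,0);b=overlay("top",t,P,(250,170,390,290),5,0)
cv2.imwrite("pics/ovs2.png",a);cv2.imwrite("pics/ovt2.png",b)
# shelf & ik
from scipy.spatial.transform import Rotation as Ro
for y in (23+90,23-90):
  for x in (lid[:2],jar): 
    for d in (0,):
      print(y,x,robot.ik([*x,.25],[180,0,y]))
E
```

```text
113 (0.4165, -0.3378) [-53.02878261  -5.42244537 -11.44318161  83.97926376   0.
  13.97121739]
113 (0.4745, -0.1755) [-35.14045    -10.81887216 -16.37448696  84.4443852    0.
  31.85955   ]
-67 (0.4165, -0.3378) [ -53.02878261   -5.42244537  -11.44318161   83.97926376    0.
 -166.02878261]
-67 (0.4745, -0.1755) [ -35.14045     -10.81887216  -16.37448696   84.4443852     0.
 -148.14045   ]
```

View pics/ovs2.png

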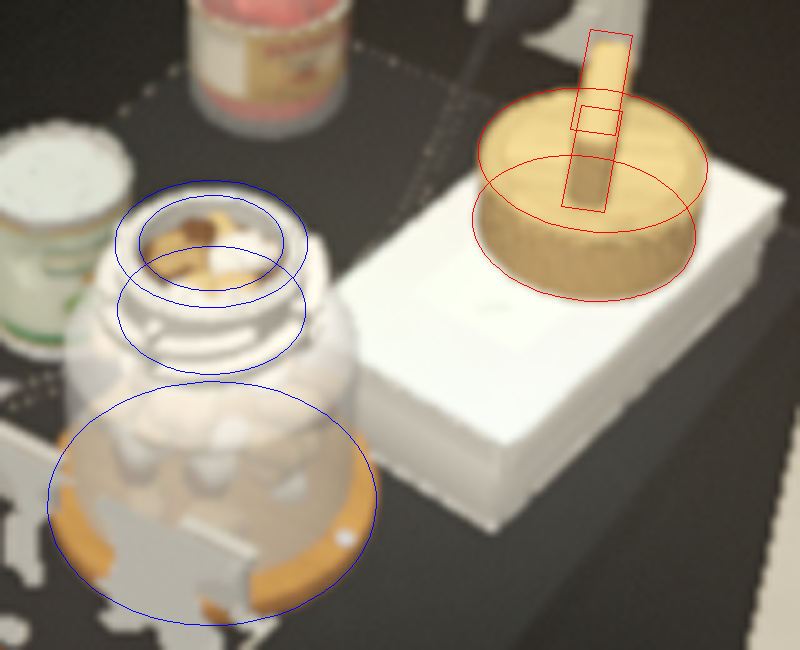

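View pics/ovt2.png

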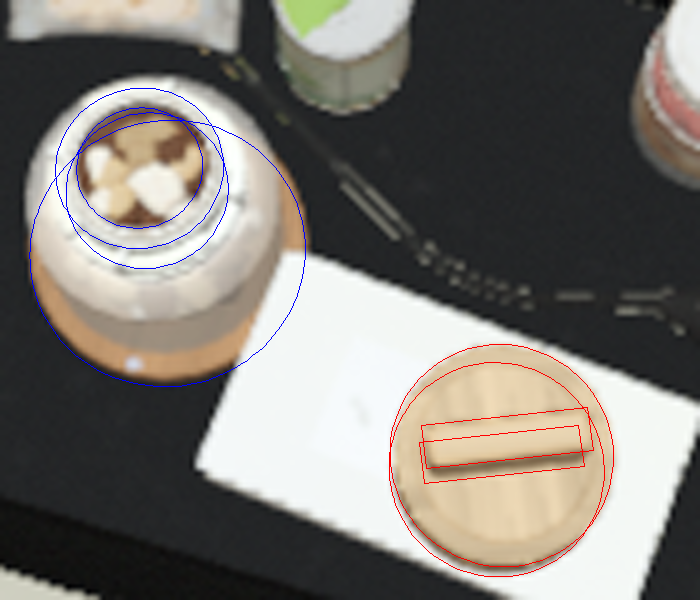

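The overlays agree with the pictures to about 2 px. The lid is at (0.4165,-0.3378) with yaw 23, and the jar at (0.4745,-0.1755). I'll retract first, because a shelf edge sits at x≈0.6, then swing across and grasp.

```bash
python3 - <<'E'
from h import *
print("shelf edge",atz("side",(120,200),.223),atz("side",(333,70),.223))
q0=robot.observe()['q']
a=np.radians(60.5)
q1=robot.ik([.43*np.cos(a),.43*np.sin(a),.30],[180,0,163]);print(q1)
robot.goto_joints(q1);print(robot.observe()['time'])
b=list(robot.ik([.4165*.8,-.3378*.8,.30],[180,0,113]))
print(b);robot.goto_joints(b)
print(robot.observe()['time'])
robot.line_to([.4165,-.3378,.235],vel=.25)
robot.line_to([.4165,-.3378,.165],vel=.15)
f=robot.observe();print(f['time'],f['tool_pos'],f['tcp_rot'],f['ft_force'])
cv2.imwrite("pics/top1.png",robot.grab_frame("top"));cv2.imwrite("pics/side1.png",robot.grab_frame("side"))
crop(cv2.imread("pics/top1.png"),260,160,420,300,5,"pics/tc1.png");crop(cv2.imread("pics/side1.png"),300,100,450,230,5,"pics/sc1.png")
E
```

```text
shelf edge [0.61493457 0.04805368 0.223     ] [ 0.60987557 -0.46465452  0.223     ]
[ 42.95856971 -24.24934779 -22.13873729  92.1106105    0.
  59.95856971]
0.925
[np.float64(-56.626701722683165), np.float64(-24.432577318043478), np.float64(-22.27554667406344), np.float64(92.15703064398006), np.float64(0.0), np.float64(10.373298277316866)]
3.2583
4.525 [ 0.41657778 -0.33798616  0.16629975] [1.79980244e+02 8.35178585e-02 1.12997033e+02] [ 0.31967121 -0.12331682  0.63887551]
```

View pics/tc1.png

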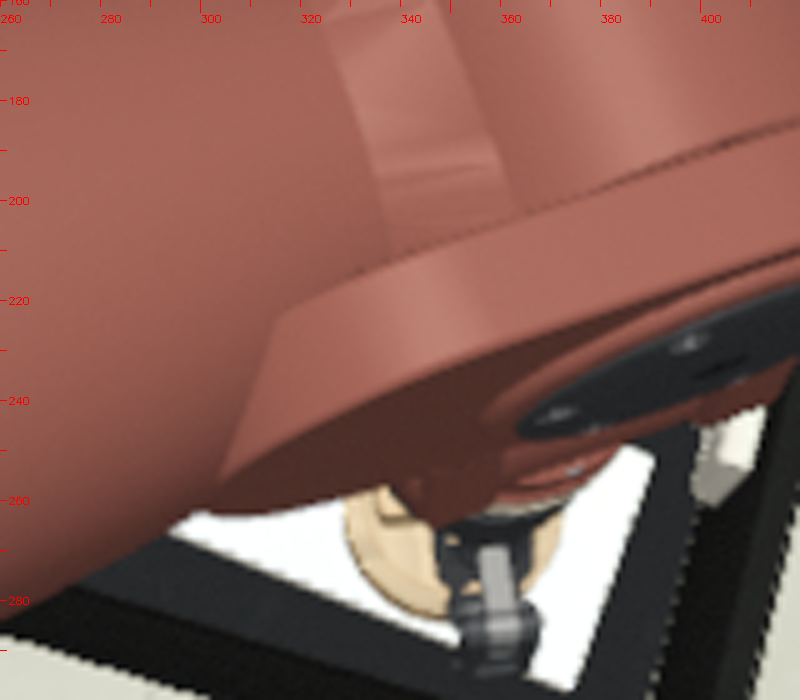

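View pics/sc1.png

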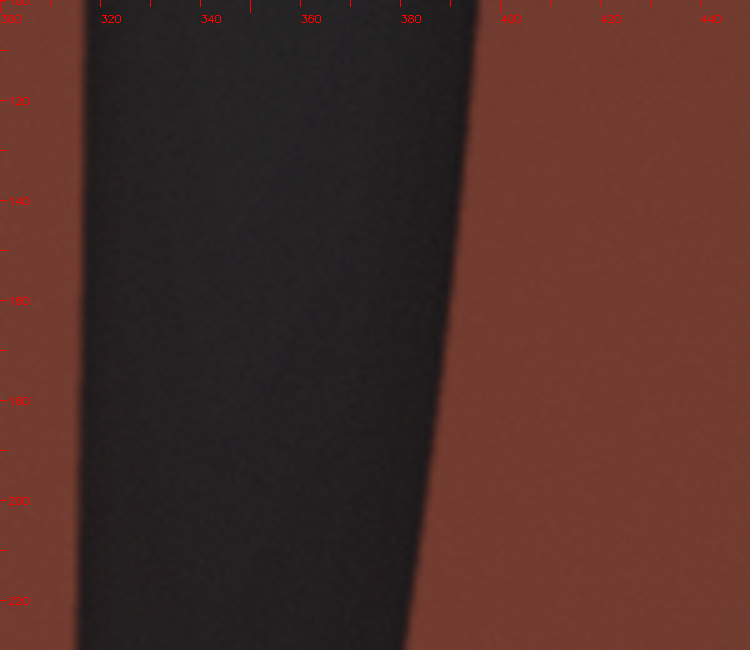

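The top view shows the finger at about (358,280), straddling the bar, with the lid still in place at (352,260). The arm blocks the side view. Next I'll lower and grip, then lift.

```bash
python3 - <<'E'
from h import *
g=robot.line_to([.4165,-.3378,.1595],vel=.05,guard=8)
f=robot.observe();print(g,f['time'],f['tool_pos'],f['ft_force'])
robot.set_gripper(0.0)
f=robot.observe();print(f['time'],f['tool_pos'],f['ft_force'],f['gripper_width'])
robot.line_to([.4165,-.3378,.175],vel=.08)
f=robot.observe();print(f['time'],f['tool_pos'],f['ft_force'],f['torque'],f['gripper_width'])
robot.line_to([.4165,-.3378,.27],vel=.15)
robot.line_to([.4745,-.1755,.27],vel=.15)
robot.pause(.3)
f=robot.observe();print(f['time'],f['tool_pos'],f['tcp_rot'],f['ft_force'],f['torque'],f['gripper_width'])
for n in("top","side"):cv2.imwrite(f"pics/{n}2.png",robot.grab_frame(n))
E
```

```text
False 4.8833 [ 0.41646475 -0.33776957  0.15944809] [ 0.43323095 -0.09511826  0.2035288 ]
5.525 [ 0.41655009 -0.33784819  0.15960355] [0.35857314 1.18058484 2.05243924] 0.014764621836781998
5.8667 [ 0.41680968 -0.33817843  0.17589579] [-0.32282108 -0.89616676 -2.71652608] [-0.01420288 -0.02936751 -0.01752818] 0.014973448030035587
8.25 [ 0.47441013 -0.17588482  0.26997921] [-1.79998654e+02  1.80584671e-03  1.12962674e+02] [-0.01873436 -0.38394398 -1.42679144] [ 0.03042928 -0.02576646 -0.01223645] 0.01457710901825314
```

View pics/top2.png

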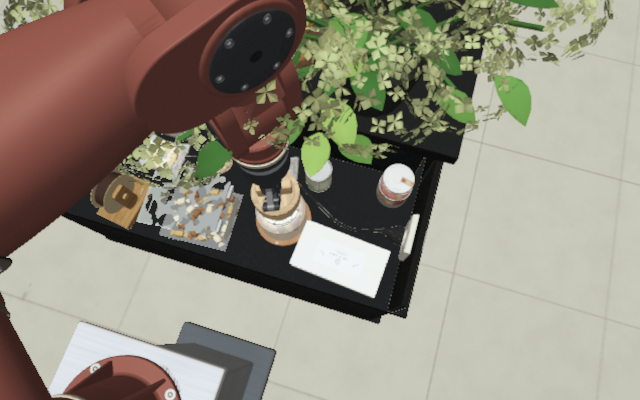

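View pics/side2.png

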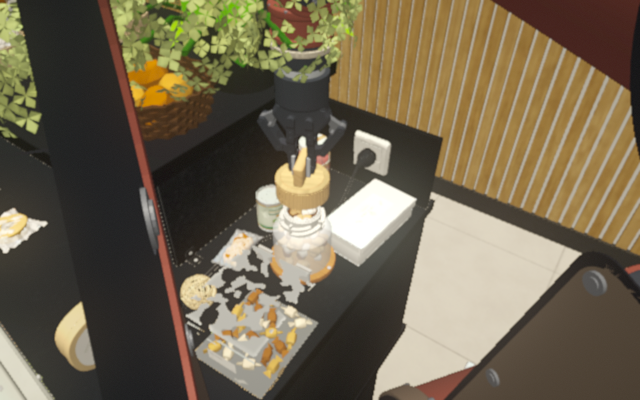

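The side view shows the lid held at (302,185), directly above the jar at (303,220). I'll compare its position with where the tool pose predicts it.

```bash
python3 - <<'E'
from h import *
s=cv2.imread("pics/side2.png");t=cv2.imread("pics/top2.png")
crop(s,265,150,345,220,10,"pics/sl2.png");crop(t,240,160,320,230,10,"pics/tl2.png")
P=[(p,(0,0,255)) for p in lidmodel(.4744,-.1759,.27-.1119,23)]
jar=(.4745,-.1755)
P+=[(p,(255,0,0)) for p in[circ(*jar,.124,.032),circ(*jar,0,.06)]]
a=overlay("side",s,P,(255,150,345,290),5,0);b=overlay("top",t,P,(240,150,330,250),5,0)
h=max(a.shape[0],b.shape[0]);c=np.zeros((h,a.shape[1]+b.shape[1],3),np.uint8);c[:a.shape[0],:a.shape[1]]=a;c[:b.shape[0],a.shape[1]:]=b
cv2.imwrite("pics/ov2.png",c[:, :][:600])
E
```

```text
(no output)
```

View pics/sl2.png

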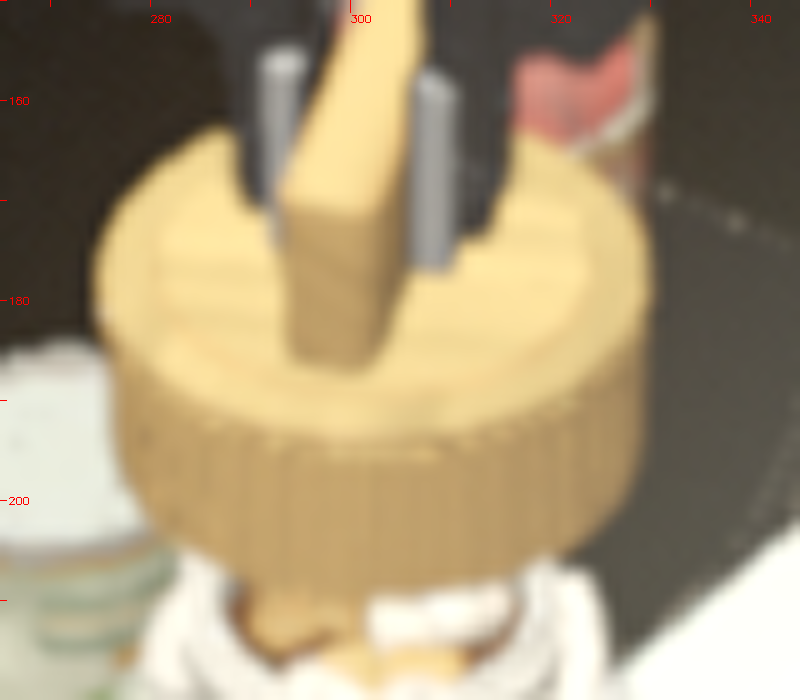

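View pics/tl2.png

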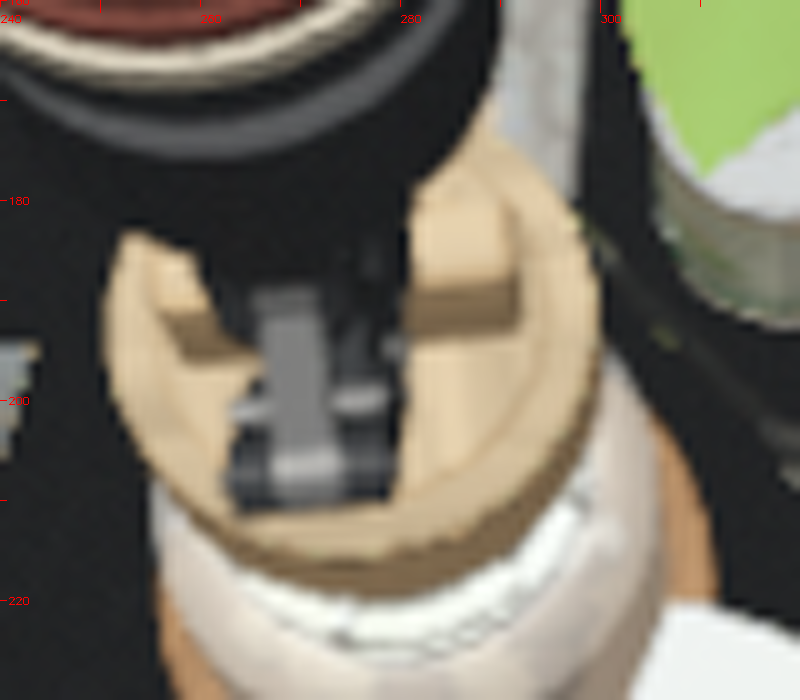

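```bash
python3 -c "
import cv2;c=cv2.imread('pics/ov2.png');print(c.shape)
cv2.imwrite('pics/ov2b.png',cv2.resize(c,None,fx=.88,fy=.88))"
```

```text
(600, 900, 3)
```

View pics/ov2b.png

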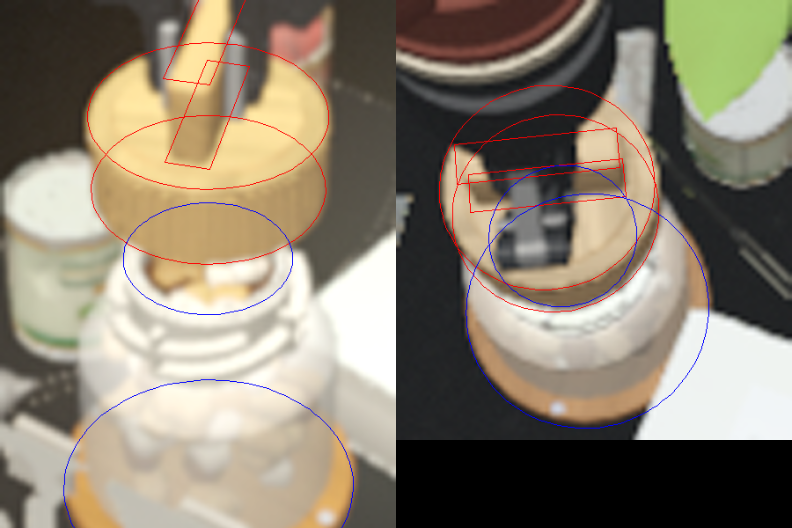

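```bash
python3 - <<'E'
from h import *
from scipy.optimize import least_squares
def ext(n,P,k):
    p=proj(n,P);return {'l':p[:,0].min(),'r':p[:,0].max(),'t':p[:,1].min(),'b':p[:,1].max()}[k]
F=lambda v,s,o:(v+.5)/s-.5+o
D=[("side",1,"l",F(95,10,265)),("side",1,"r",F(652,10,265)),("side",0,"b",F(597,10,150)),
("top",1,"l",F(105,10,240)),("top",1,"r",F(600,10,240)),("top",1,"b",F(562,10,160)),("top",0,"b",F(600,10,160))]
for cams in(("side","top"),("side",),("top",)):
  def r(p):
    L=lidmodel(p[0],p[1],.1581,23);return np.array([ext(n,L[i],e)-v for n,i,e,v in D if n in cams])
  q=least_squares(r,[.4745,-.1755],x_scale=.01);print(cams,q.x,np.round(q.fun,1))
# jar: add outer rim fit separately per camera, foot only & opening only
sx=lambda v:F(v,4,230);sy=lambda v:F(v,4,120);tx=lambda v:F(v,4,240);ty=lambda v:F(v,4,140)
s=cv2.imread("pics/side0.png");t=cv2.imread("pics/top0.png")
crop(s,265,190,340,250,10,"pics/sj0.png");crop(t,250,180,315,250,10,"pics/tj0.png")
E
```

```text
('side', 'top') [ 0.47516477 -0.17715205] [ 0.5 -0.4 -0.4  0.1 -0.4 -0.6  0.7]
('side',) [ 0.47462138 -0.1763546 ] [ 0.4 -0.4  0.1]
('top',) [ 0.47528069 -0.17740158] [ 0.3 -0.3 -0.6  0.6]
```

View pics/sj0.png

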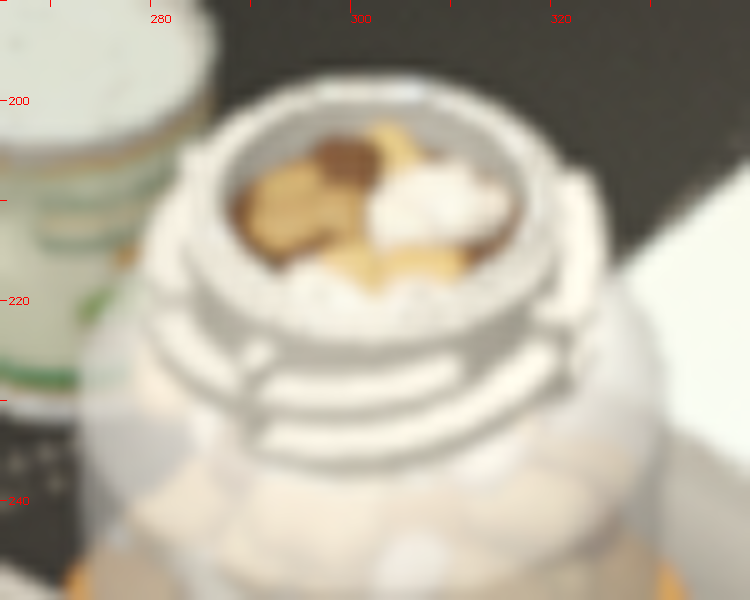

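View pics/tj0.png

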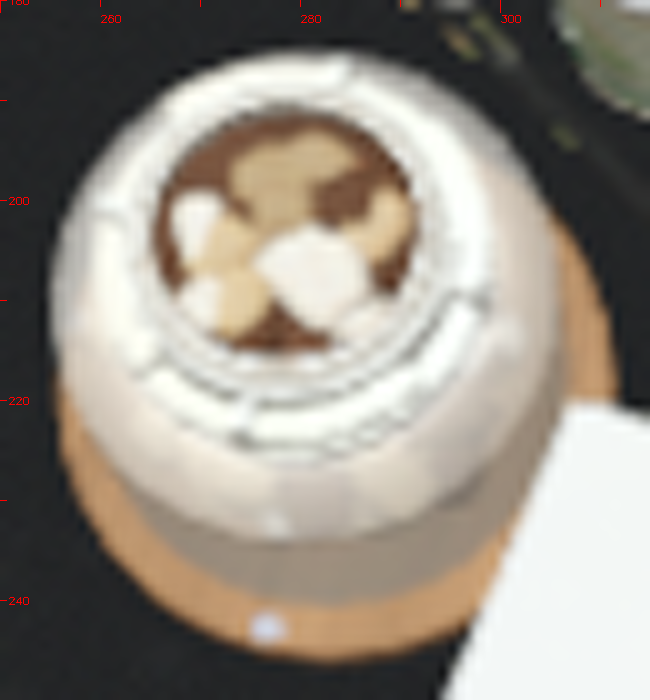

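```bash
python3 - <<'E'
from h import *
from scipy.optimize import least_squares
def ext(n,P,k):
    p=proj(n,P);return {'l':p[:,0].min(),'r':p[:,0].max(),'t':p[:,1].min(),'b':p[:,1].max()}[k]
F=lambda v,s,o:(v+.5)/s-.5+o
S=[("side",e,F(v,10,o)) for e,v,o in(("l",180,265),("r",562,265),("t",75,190),("b",342,190))]
I=[("side",e,F(v,10,o)) for e,v,o in(("l",222,265),("r",525,265),("t",97,190))]
T=[("top",e,F(v,10,o)) for e,v,o in(("l",155,250),("r",418,250),("t",108,180),("b",355,180))]
for nm,D in(("side outer",S),("side in",I),("top",T)):
  q=least_squares(lambda p:[ext(n,circ(p[0],p[1],.124,p[2]),e)-v for n,e,v in D],[.4745,-.1755,.025],x_scale=.01);print(nm,q.x,np.round(q.fun,2))
q=least_squares(lambda p:[ext(n,circ(p[0],p[1],.124,p[2]),e)-v for n,e,v in S]+[ext(n,circ(p[0],p[1],.124,p[3]),e)-v for n,e,v in I+T],[.4745,-.1755,.03,.025],x_scale=.01);print(q.x,np.round(q.fun,2))
E
```

```text
side outer [ 0.47154374 -0.17113831  0.03208791] [-0.33  0.33  0.51 -0.48]
side in [ 0.47273116 -0.17339459  0.02509359] [ 0. -0.  0.]
top [ 0.47571796 -0.17661671  0.0248585 ] [ 0.11 -0.11 -0.12  0.11]
[ 0.47392097 -0.17454497  0.0323342   0.02484473] [-0.32  0.47 -1.14 -2.14  0.01 -0.34 -0.52 -1.22 -1.44  0.44  0.68]
```

Vision and tool coordinates agree to about 1.5 mm. I put the jar axis at (0.4733,-0.1735) in tool coordinates, and will descend there with a force guard.

```bash
python3 - <<'E'
from h import *
x,y=.4733,-.1735
robot.line_to([x,y,.24],vel=.12)
g=robot.line_to([x,y,.208],vel=.03,guard=5)
f=robot.observe();print(g,f['time'],f['tool_pos'],(f['tool_pos'][2]-.0536-.124)*1000,f['ft_force'],f['torque'],f['gripper_width'])
for n in("top","side"):cv2.imwrite(f"pics/{n}3.png",robot.grab_frame(n))
crop(cv2.imread("pics/side3.png"),250,130,350,250,5,"pics/sc3.png")
E
```

```text
True 9.45 [ 0.47352178 -0.17395696  0.22016707] 42.567067079419516 [-1.25676715 -1.66724549  2.95099856] [-0.09173491 -0.17009741  0.00657548] 0.01497489918911206
```

View pics/sc3.png

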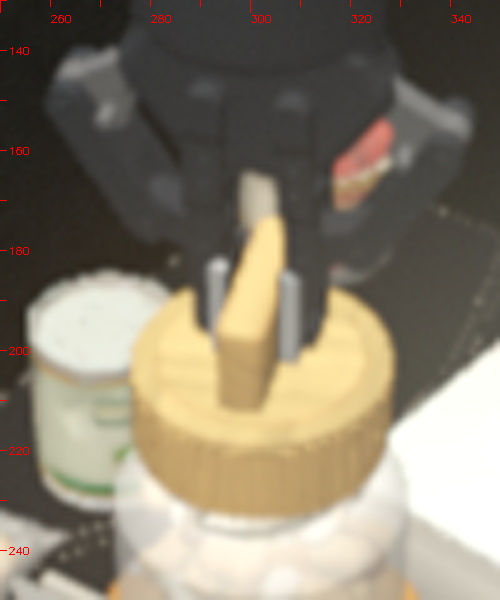

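The lid rests on the ridges with lid_grip 42.6 mm above the mouth, and it looks level in the side view. I'll turn it counter-clockwise in small steps, feeling for the drop.

```bash
cat > turn.py <<'E'
from h import *
import sys
def H(f): return (f['tool_pos'][2]-.0536-.124)*1000
def st(tag=""):
    f=robot.observe();print(tag,"t%.2f"%f['time'],"H%.2f"%H(f),np.round(f['tool_pos'][:2],4),"yaw%.1f"%f['tcp_rot'][2],np.round(f['ft_force'],1),np.round(f['torque'],2));return f
def rot(yaw): return [180,0,(yaw+180)%360-180]
def stepccw(x,y,yaw,dz=.0008,down=.004,g=4):
    f=robot.observe();z=f['tool_pos'][2]
    robot.line_to([x,y,z+dz],vel=.1,rotation=rot(yaw))
    c=robot.line_to([x,y,z+dz-down],vel=.03,guard=g)
    return c,st("c" if c else "FREE")
E
python3 - <<'E'
from turn import *
x,y=.4731,-.1739
yaw=113
for k in range(3):
    yaw+=5
    c,f=stepccw(x,y,yaw)
    if not c:break
E
```

```text
c t10.01 H43.04 [ 0.4734 -0.1741] yaw117.9 [-2.8  0.5  6.6] [ 0.37  0.28 -0.01]
c t10.47 H43.59 [ 0.4733 -0.1741] yaw122.8 [-2.6  1.   6.4] [0.33 0.25 0.06]
c t10.93 H44.18 [ 0.4734 -0.1741] yaw127.8 [-1.6  0.5  5.9] [0.26 0.21 0.06]
```

```bash
python3 - <<'E'
from turn import *
x,y=.4731,-.1740
yaw=128
while yaw<203:
    yaw+=5
    c,f=stepccw(x,y,yaw)
    if not c or abs(f['torque'][2])>.6 or np.abs(f['ft_force'][:2]).max()>10:break
E
```

```text
c t11.38 H44.74 [ 0.4733 -0.1742] yaw132.8 [-2.   0.3  6.3] [0.3  0.28 0.03]
c t11.84 H45.31 [ 0.4733 -0.1742] yaw137.8 [-1.6 -0.5  6.4] [0.31 0.22 0.03]
c t12.30 H45.84 [ 0.4733 -0.1741] yaw142.8 [-2.4  0.6  6.4] [0.24 0.22 0.07]
c t12.76 H46.35 [ 0.4733 -0.174 ] yaw147.8 [-2.  -0.8  7.8] [0.24 0.29 0.01]
c t13.22 H46.59 [ 0.4733 -0.1739] yaw152.8 [-3.2  1.9  9.9] [ 0.35  0.71 -0.  ]
FREE t13.75 H42.88 [ 0.4735 -0.1745] yaw157.8 [ 5.7 -5.8 -3.7] [-1.24 -1.58  0.34]
```

It came free at yaw 158. I'll continue down into the gap.

```bash
python3 - <<'E'
from turn import *
robot.pause(.1);st()
c=robot.line_to([.4731,-.1740,.0536+.124+.0365],vel=.03,guard=8)
st(c)
E
```

```text
t13.85 H42.86 [ 0.4735 -0.1745] yaw157.8 [ 6.1 -4.7 -4.3] [-1.24 -1.58  0.31]
True t14.06 H40.41 [ 0.4739 -0.1748] yaw157.9 [ 3.  -2.3 -3.8] [-0.62 -0.75  0.33]
```

```bash
python3 - <<'E'
from turn import *
f=robot.observe();x,y=f['tool_pos'][:2]
c=robot.line_to([x,y,.0536+.124+.0365],vel=.025,guard=8)
st(c)
robot.pause(.1);st()
E
```

```text
True t14.27 H38.00 [ 0.4737 -0.1746] yaw157.9 [ 1.   1.  -2.5] [-0.05 -0.19  0.06]
 t14.37 H38.10 [ 0.4738 -0.1747] yaw158.0 [ 0.5  0.7 -5. ] [ 0.04 -0.07 -0.05]
```

```bash
python3 - <<'E'
from turn import *
f=robot.observe();x,y=f['tool_pos'][:2]
c=robot.line_to([x,y,.0536+.124+.0345],vel=.02,guard=6)
st(c)
robot.pause(.1);st()
for n in("top","side"):cv2.imwrite(f"pics/{n}4.png",robot.grab_frame(n))
crop(cv2.imread("pics/side4.png"),250,130,350,250,5,"pics/sc4.png")
E
```

```text
True t14.58 H36.58 [ 0.4739 -0.1748] yaw158.0 [-0.6 -0.3  3.5] [-0.02  0.03  0.03]
 t14.68 H36.58 [ 0.4739 -0.1748] yaw158.0 [0.3 0.  5.7] [ 0.02  0.01 -0.01]
```

View pics/sc4.png

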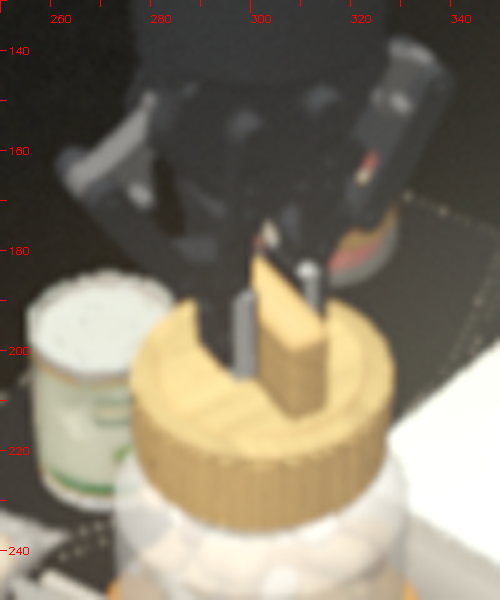

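It is in the gap: lid_grip is 36.6 mm above the mouth and the side forces are near zero. Now I'll screw it clockwise, following the pitch and correcting z from the force readings.

```bash
cat >> turn.py <<'E'
def cw(x,y,yaw,z,n,d=5):
    for k in range(n):
        yaw-=d; z-=.000113*d
        c=robot.line_to([x,y,z],vel=.1,rotation=rot(yaw),guard=20)
        f=st("G" if c else "ok")
        fz=f['ft_force'][2]
        if c or abs(f['torque'][2])>1.2: break
        if fz<-6: z-=.0003
        if fz>4: z+=.0003
    return yaw,z
E
python3 - <<'E'
from turn import *
f=robot.observe();print(cw(.4738,-.1747,158,f['tool_pos'][2],3))
E
```

```text
ok t15.03 H36.03 [ 0.474  -0.1748] yaw153.1 [ 2.1 -1.   0.4] [-0.12 -0.32 -0.12]
ok t15.28 H35.49 [ 0.4739 -0.1748] yaw148.2 [ 0.5 -0.   1.2] [-0.05 -0.31 -0.04]
ok t15.53 H34.96 [ 0.4739 -0.1747] yaw143.3 [ 0.7 -0.5  1.5] [ 0.   -0.3  -0.04]
(143, np.float64(0.21246240553040843))
```

```bash
python3 - <<'E'
from turn import *
print(cw(.4738,-.1747,143,0.21246,12))
E
```

```text
ok t15.78 H34.37 [ 0.4739 -0.1747] yaw138.3 [0.3 0.4 2. ] [ 0.07 -0.22  0.06]
ok t16.03 H33.82 [ 0.4739 -0.1748] yaw133.3 [ 0.5 -0.3  2. ] [ 0.09 -0.28  0.01]
ok t16.28 H33.23 [ 0.4739 -0.1748] yaw128.3 [0.2 0.2 2.4] [ 0.1  -0.18  0.01]
ok t16.53 H32.68 [ 0.4739 -0.1748] yaw123.3 [ 0.8 -0.4  2.8] [ 0.12 -0.2  -0.04]
ok t16.78 H32.11 [ 0.4739 -0.1748] yaw118.3 [0.7 0.6 3. ] [ 0.11 -0.18 -0.06]
ok t17.03 H31.54 [ 0.4739 -0.1749] yaw113.3 [ 1.1 -0.2  2.7] [ 0.03 -0.23 -0.05]
ok t17.28 H30.98 [ 0.4739 -0.1748] yaw108.3 [ 0.2 -0.5  2. ] [ 0.09 -0.16 -0.03]
ok t17.53 H30.61 [ 0.4742 -0.1749] yaw103.4 [ 3.5 -1.   1.8] [-0.23 -0.76  0.88]
ok t17.78 H30.72 [ 0.4744 -0.1752] yaw98.4 [ 2.6 -1.8  7.8] [-0.71 -0.47  1.87]
(98, 0.20737499999999992)
```

The stop is reached: torque climbs from yaw ≈106, and lid_grip is 30.6 to 30.7 mm above the mouth. I'll relieve some of the torque, let go and look.

```bash
python3 - <<'E'
from turn import *
robot.line_to([.4739,-.1748,.0536+.124+.0305],vel=.1,rotation=rot(101));f=st()
robot.set_gripper(.05);st("open")
robot.line_to([.4739,-.1748,.30],vel=.15)
b=list(robot.ik([.36,-.10,.33],[180,0,101]));b[0]+=55
robot.goto_joints(b);st()
robot.pause(.1)
for n in("top","side"):cv2.imwrite(f"pics/{n}5.png",robot.grab_frame(n))
s=cv2.imread("pics/side5.png");t=cv2.imread("pics/top5.png")
crop(s,230,120,430,290,4,"pics/sc5.png");crop(t,240,140,420,300,4,"pics/tc5.png")
E
```

```text
t18.03 H30.71 [ 0.4742 -0.1752] yaw101.1 [ 4.2 -4.1  2.9] [-0.75 -0.71  1.4 ]
open t18.46 H30.24 [ 0.4737 -0.1747] yaw101.0 [ 0.7 -1.  -0.2] [-0.01 -0.02  0.03]
 t20.88 H152.17 [0.2889 0.2372] yaw155.9 [-0.2  0.9 -0.3] [ 0.04 -0.04 -0.  ]
```

View pics/sc5.png

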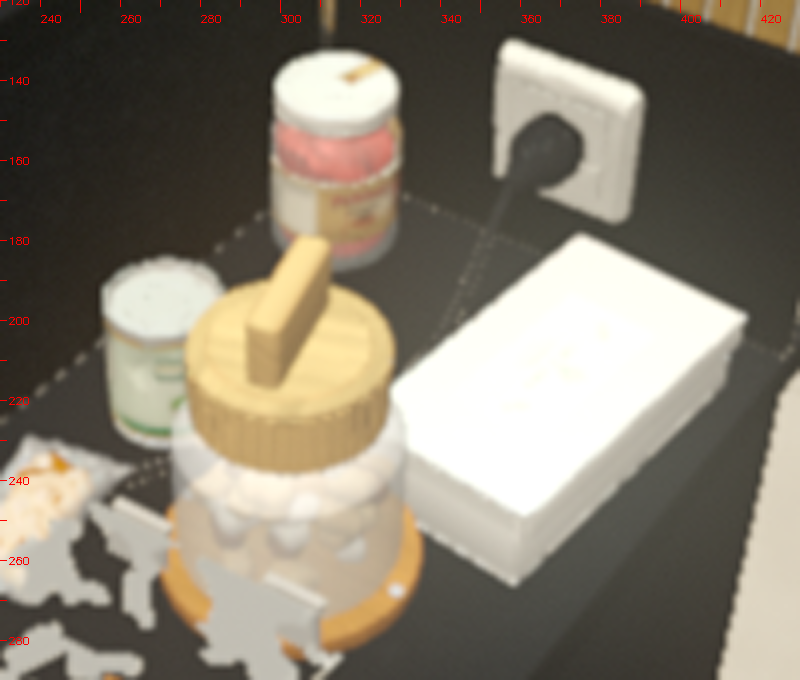

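View pics/tc5.png

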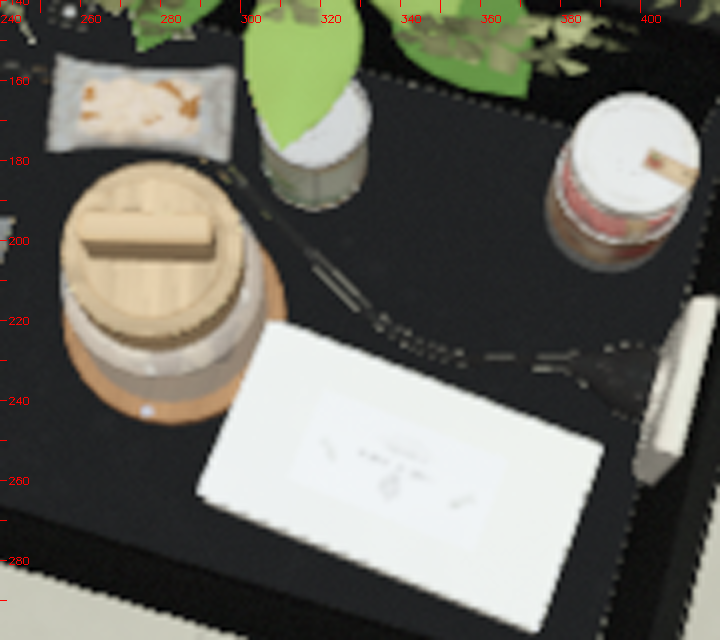

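The lid sits level on the jar, at side view (302,210) and top view (277,205). The tin and the butter bar are where they were. I'll check height and yaw with an overlay of the fully-home model.

```bash
python3 - <<'E'
from h import *
s=cv2.imread("pics/side5.png");t=cv2.imread("pics/top5.png")
P=[(p,(0,0,255)) for p in lidmodel(.4738,-.1747,.0963,15)]
a=overlay("side",s,P,(265,165,345,245),5,0);b=overlay("top",t,P,(245,170,325,250),5,0)
cv2.imwrite("pics/ov5.png",np.hstack([a,b]))
for n in("side","top"):
    d=cv2.absdiff(cv2.imread(f"pics/{n}0.png"),cv2.imread(f"pics/{n}5.png"))
    print(n,d[185:230,232+22:275].mean() if n=="side" else (d[150:180,250:300].mean(),d[160:195,305:335].mean()))
E
```

```text
side 11.16437389770723
top (np.float64(4.724888888888889), np.float64(4.745396825396825))
```

View pics/ov5.png

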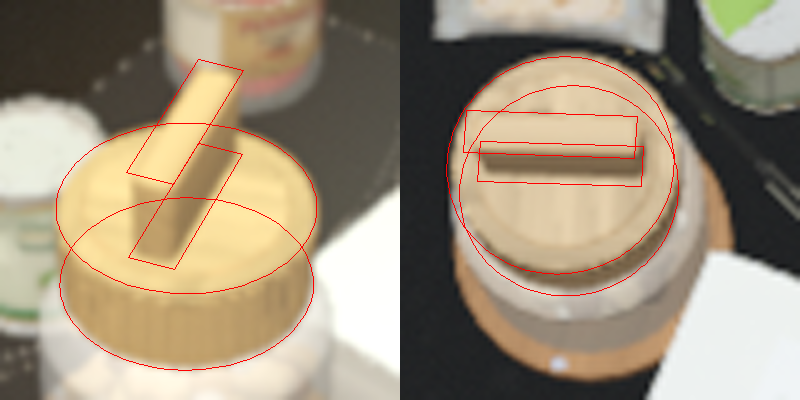

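The overlay matches at the fully-home height and yaw of about 15°. There is time left, so I'll regrip once to confirm the stop from a relaxed grasp.

```bash
python3 - <<'E'
from turn import *
x,y=.4738,-.1747;z=.0536+.124+.0303
b=list(robot.ik([x*.8,y*.8,.32],[180,0,105]));robot.goto_joints(b)
robot.line_to([x,y,.29],vel=.2,rotation=rot(105))
print(robot.line_to([x,y,z],vel=.1,guard=15));st("down")
robot.set_gripper(0.0);f=st("grip")
for yw in(103,101,99,97,95):
    robot.line_to([x,y,z],vel=.1,rotation=rot(yw),guard=20);f=st()
    if f['torque'][2]>1.2:break
E
```

```text
False
down t24.18 H31.03 [ 0.4741 -0.1749] yaw105.0 [ 0.2  0.7 -0.4] [0.   0.03 0.  ]
grip t24.57 H30.94 [ 0.4741 -0.1748] yaw105.0 [1.1 0.7 4.1] [ 0.11 -0.02  0.02]
 t24.82 H30.86 [ 0.4742 -0.1748] yaw103.1 [1.8 0.2 6. ] [ 0.1  -0.17  0.97]
 t25.07 H30.91 [ 0.4742 -0.1748] yaw101.2 [0.9 0.9 4.8] [-0.02 -0.14  1.89]
```

The stop is confirmed: torque rises at once from yaw 105 with no further turn. Now I'll release and retreat.

```bash
python3 - <<'E'
from turn import *
x,y=.4741,-.1748;z=robot.observe()['tool_pos'][2]
robot.line_to([x,y,z],vel=.1,rotation=rot(103.5));st()
robot.set_gripper(.05);st("open")
robot.line_to([x,y,.30],vel=.15)
b=list(robot.ik([.36,-.10,.33],[180,0,103]));b[0]+=55
robot.goto_joints(b);robot.pause(.2);st()
for n in("top","side"):cv2.imwrite(f"pics/{n}6.png",robot.grab_frame(n))
s=cv2.imread("pics/side6.png");t=cv2.imread("pics/top6.png")
P=[(p,(0,0,255)) for p in lidmodel(.4738,-.1747,.0963,15)]
a=overlay("side",s,P,(230,165,350,265),4,0);b=overlay("top",t,P,(245,150,325,250),4,0)
cv2.imwrite("pics/ov6.png",np.hstack([a,b]))
E
```

```text
t25.32 H30.89 [ 0.4742 -0.1748] yaw103.5 [ 2.  -0.   1.4] [-0.12 -0.41  0.86]
open t25.76 H30.78 [ 0.474  -0.1748] yaw103.5 [-0.   0.   0.1] [ 0.02 -0.04  0.01]
 t28.38 H152.28 [0.2888 0.2372] yaw157.9 [ 0.  -0.  -0.4] [0.05 0.03 0.07]
```

View pics/ov6.png

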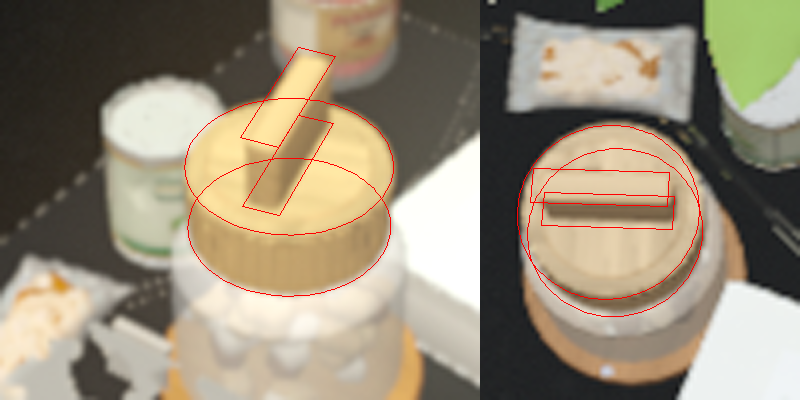

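The lid is unchanged and home at side view (302,210). The tin and butter bar are undisturbed and the gripper is clear, so I'll hand in.

```bash
python3 -c "
from plant import robot
robot.job_done();print(robot.observe()['time'])"
```

```text
the job is handed in; nothing more can be done
the job is handed in; nothing more can be done
```

The sweet jar is closed: the lid is screwed on to its stop and let go, and I handed the job in at about 28.5 s of the 58 s allowed.

- **Setting on:** I took the lid off the gift box by its bar and set it on the neck. It rested on the ridges, with the grip point 42.6 mm above the jar mouth.
- **Finding the gap:** I turned it counter-clockwise about 45° until it dropped in, to 36.6 mm.
- **Screwing down:** I turned it clockwise about 52° until it met a hard stop.
- **Stop check:** After letting go I gripped it again, and torque rose at once to 1.9 N m with no further turn. I then released it and moved the arm clear.
- **Pictures:** The final views match a model of the lid fully home to about 2 px. I saw no change in the position of the tea tin or the butter bar.

One reading was slightly off. At the stop the tool height put the grip point at 30.6–30.7 mm rather than 30.3 mm, which I put down to grip and arm position error. The second grip took hold slightly higher on the bar, reading 30.9 mm, so it does not test the height.

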